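# Set a mounted fossil bone on the measuring board

### The arm

A 7-joint arm with a two-finger parallel gripper is mounted at the origin on a cart in front of the work surface, level with it; the furniture and walls round the work are solid. World frame = base frame: x ahead of the robot, y to its left, z up, the work surface at z = 0. Lengths are in mm, angles in rad, forces in N, time in s.
With the tool pointing down it reaches from about 425 to 875 mm from the base axis. Payload 4.7 kg.
Tool frame: the origin (TCP) lies at the very end of the fingers, on their centre line; the grasp point (between the pads) lies behind it (arm.tcp_to_grasp is the z of the grasp point in the tool frame, in mm); z points along the fingers, y is the direction in which the jaws open and shut (so a half turn about z gives the same grasp; the last joint's range is limited). The gripper opens to 87 mm and grips with 3 to 60 N. Pads are 19 mm wide; open, the fingers measure 117 mm over their backs; the gripper's body (75 mm by 190 mm) begins 51 mm behind the grasp point.
Start: joints at [1.345, 0.321, -0.07, 1.45, 0.023, 1.371, -0.057], TCP at [154.358, -631.426, 222.587] pointing down, gripper open.
Joint ranges: [-2.86, 2.86], [-0.3, 2.09], [-1.38, 1.24], [0.06, 2.45], [-1.56, 4.7], [0.09, 2.05], [-2.69, 2.69]. Speed limits (rad/s): [2.57, 2.57, 3.14, 3.14, 3.14, 3.14, 3.14].

### API

Orientations are given as a rotation vector (axis times angle).
In Python, from rig import arm gives the robot as it stands. The module is installed in compiled form; this text tells all that it offers.
- The arm moves only by the tool jog_arm, never from a script. Its argument "series" is a list of rows, each a list of 3 entries, a list of its own where there are three numbers: the shift along the world's x, y, z in m, then the turn, a rotation vector about the world's x, y, z in degrees, then the closure, from 0 (fully open) to 1 (shut). A call has 1 to 5 rows; each row shifts and turns the pose as measured when the row begins; what a row does not reach is not made up. A row lasts 1/12 s, in which the tool goes at most 41.7 mm and 7.16 degrees, less where a joint would pass 70% of its speed; a pose out of reach is approached as far as the arm can. A call with a gripper value outside its range is refused whole. The fingers move at their own pace and stop on an object; "force" is the grip in N (left out, the last holds). Time passes only in rows, so rows that do not move let the fingers close. It gives the time, the measured TCP pose, the force and the opening at its end, in the units of the state.
- arm.read_state(): the state, without advancing time (a new reading comes with each control period).
- arm.capture(name): name is "scene" or "top" or "wrist"; returns (picture, depth): 400x640x3 uint8, red, green, blue; 400x640 float32, mm along the optical axis (not along the pixel's ray), 0 where there is no reading.
- arm.get_calibration(name): a dict with "intrinsics" (3x3 intrinsics, pixels), "cam_to_world" (4x4, takes a point from camera to world coordinates). Camera axes: x right, y up, looking along -z (the intrinsics and any distortion apply to the point x, -y, -z); pixel columns grow to the right and rows downward; lengths in mm; the calibration is good to about 2 mm. A picture is of the moment at which its call begins: read the wrist's pose just before it. get_calibration takes no time and is no camera call; for the wrist camera it gives the pose at the moment of the call.
- arm.finish_job(): hands the job in, once; it reports no verdict.
The state is a dict: "time": time; "qpos": joint angles; "qvel": joint speeds; "joint_efforts": joint torques, N m; "tcp_pos": TCP position; "ee_rot": TCP orientation; "ft_force": force on the tool from outside, world axes, zero at the start; "moment": the same for the moment, N m; "gripper_width": finger opening in mm.
Only numpy, scipy, OpenCV 4.12 (cv2) and the standard library are available. Lean on these libraries where they do the work, as an engineer would, in place of code of your own. Each camera call takes 0.05 s, during which the arm holds its last target.

### The job

Ready the plaster-mounted toe bone for its length reading on the measuring board, only by pushing with the fingertips and without picking anything up. First push the plaster block into the corner of the board, flat against both the long metal fence at the far side and the fixed end block at the left, while the sliding block stays back where it is; then push the sliding block along the board until its face meets the plaster block, and leave everything there. Do not disturb the vial and the brush lying about.

Things in the scene. Friction and masses are not known exactly. Their poses are not given: they have to be found in the camera images.
- board: Measuring board fixed to the bench: plywood plate 126 (x, from -66 to +60) x 400 (y) x 10 mm, a white scale strip on its near edge. Origin: centre of its underside, on the bench top. y runs along the board towards the fixed end block (the robot's left), x across it towards the fence (away from the robot), z up. Plate top at z = 10 mm; right end (y = -200 mm) open.
- fence (a point): Middle of the inner (near) face of the aluminium fence strip along the board's whole far edge: this face lies at x = +48 mm in the board's frame; the fence's top is at z = 26 mm over the bench.
- end_stop (a point): Middle of the inner (right) face of the fixed end block, dark wood across the left end of the board: this face lies at y = +170 mm in the board's frame; the end block is 30 mm thick, its top at z = 50 mm over the bench.
- mount: White plaster block, loose, 54 (x) x 114 (y) x 32 mm, about 0.4 kg (slides at 3 to 10 N), a fossil toe bone fixed in its top (its top 52 mm above the underside). Origin: centre of its underside, which lies on the plate. Axes about parallel to the board's (within 12 degrees). Home in the corner: origin at x = +21, y = +113 mm in the board's frame, square to it.
- slider (a joint): Travel of the dark wooden sliding block along the board's +y (towards the fixed end block), in m; 0 to 0.29, starts at 0 to 0.04. It is guided in the board, cannot be lifted or turned, has about 2 N of friction and stays where left. It is 90 (board x, centred on the board's x = 0) x 30 (y) x 40 mm, its top at z = 50 mm over the bench.
- slider_face (a point): Middle of the sliding block's measuring face (its left, +y face), 20 mm above the plate. In the board's frame at x = 0, y = -160 mm + joint value. The opposite (right) face, where it can be pushed, is 30 mm further to the right (-y) and is free from outside.
- mount_right (a point): Centre of the plaster block's right (-y) end face, 16 mm above the block's underside; moves with the block.
- vial: Clear specimen vial with a blue cap, 32 mm wide, 64 mm high, standing on the bench near the board's left front. Origin: centre of its underside. A bystander.
- brush: Red-handled flat brush, 24 (x) x 184 (y) x 12 mm, lying crosswise on the bench to the right of the board. Origin: centre of its underside. A bystander.
Mind the look-alikes: they are no part of the job. There is more than one size of the mount; the job needs the larger.

How it is judged:
By the outcome, as a careful person would: the job done as asked, in the order asked, and still so for the second after the job is handed in, with the robot touching nothing.
It also fails if it takes over 58 s, if anything falls off the work surface, if the arm or the gripper's body presses on something with over 40 N, if the wrist force passes 120 N, or if a joint passes its speed limit or range.

## Working session

There is one attempt and no reset: what is moved stays moved. The work goes in short steps, Python scripts to look and compute and a tool call to move; the robot and the scene stay as the last step left them, time stands still between calls to the robot, and variables do not carry over. Pictures are saved under pics/ and viewed, and the job is handed in when it is done.

Besides the shell and the picture viewer there is one more tool, called as a command line: name --argument value ..., lists and objects as JSON in quotes. jog_arm: Moves the arm, as the interface text tells. Its arguments: {"type":"object","properties":{"series":{"type":"array"},"force":{"type":"number"}},"required":["series"]}

```bash
mkdir -p pics; cat > h.py <<'E'
import numpy as np,cv2
from rig import arm
def cap(n,f):
    cal=arm.get_calibration(n); p,d=arm.capture(n)
    cv2.imwrite('pics/'+f+'.png',p[:,:,::-1]); np.savez('pics/'+f+'.npz',p=p,d=d,K=cal['intrinsics'],T=cal['cam_to_world'],**({'dist':np.array(cal['distortion'])} if 'distortion' in cal else {}))
    return cal
def world(f,u,v,z=None):
    s=np.load('pics/'+f+'.npz');K=s['K'];T=s['T'];d=s['d']
    r=np.array([(u-K[0,2])/K[0,0],-(v-K[1,2])/K[1,1],-1.])
    if z is None:
        dd=d[int(round(v)),int(round(u))]; return (T@np.append(r*dd,1))[:3]
    R=T[:3,:3]@r; o=T[:3,3]; return o+R*(z-o[2])/R[2]
E
python3 - <<'E'
from h import *
for n in('scene','top'):
    c=cap(n,n+'0'); print(c)
print(arm.read_state(),arm.tcp_to_grasp)
E
```

```text
{'intrinsics': array([[441.43672891,   0.        , 317.85108472],
       [  0.        , 441.43672891, 203.73894852],
       [  0.        ,   0.        ,   1.        ]]), 'cam_to_world': array([[-6.18120516e-01,  5.33857780e-01, -5.76994713e-01,
        -9.11766542e+01],
       [-7.86064204e-01, -4.24900329e-01,  4.48957434e-01,
         3.73127405e+02],
       [-5.48582468e-03,  7.31064690e-01,  6.82286101e-01,
         8.23400892e+02],
       [ 0.00000000e+00,  0.00000000e+00,  0.00000000e+00,
         1.00000000e+00]])}
{'intrinsics': array([[382.17289929,   0.        , 318.33503161],
       [  0.        , 382.17289929, 204.04697274],
       [  0.        ,   0.        ,   1.        ]]), 'cam_to_world': array([[ 2.13597565e-03,  9.90295951e-01, -1.38958145e-01,
         4.27661372e+02],
       [-9.99994498e-01,  1.76258288e-03, -2.81009231e-03,
        -1.54615123e+02],
       [-2.53789779e-03,  1.38963383e-01,  9.90294268e-01,
         1.08612424e+03],
       [ 0.00000000e+00,  0.00000000e+00,  0.00000000e+00,
         1.00000000e+00]])}
{'time': 0.1, 'qpos': array([ 1.34508321,  0.32178407, -0.07012117,  1.45151969,  0.02261104,
        1.37081201, -0.05688759]), 'qvel': array([ 8.13116483e-04, -1.15110114e-03,  2.86496667e-06, -1.85504305e-03,
       -1.56652983e-03, -1.11100787e-03, -1.01588362e-03]), 'joint_efforts': array([ 1.95574705e-05, -4.92572379e+01, -4.05669054e-01, -3.13396990e+01,
       -6.40911888e-02,  3.96093086e-02,  8.44340116e-05]), 'tcp_pos': array([ 154.24445856, -630.93309819,  221.56504394]), 'ee_rot': array([-3.11732367e+00, -3.75709980e-01,  4.67459637e-04]), 'ft_force': array([ 0.00744142, -0.03228714, -0.09551583]), 'moment': array([-0.02819418,  0.03176322, -0.04144373]), 'gripper_width': 87.0009492606263} -18.700000000000003
```

View pics/scene0.png

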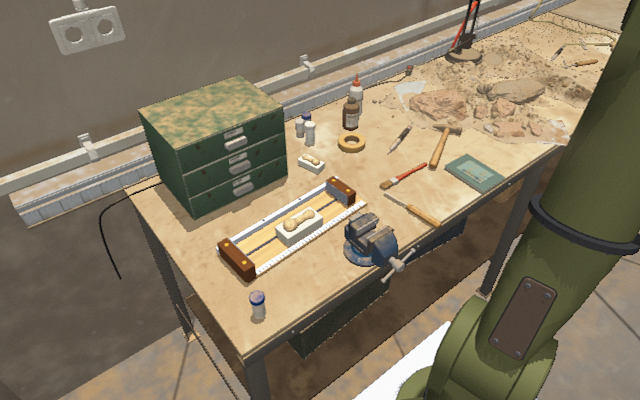

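View pics/top0.png

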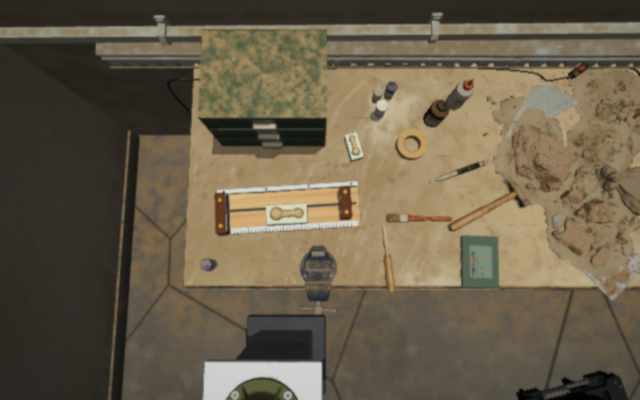

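```bash
python3 - <<'E'
import cv2
a=cv2.imread('pics/top0.png')[165:295,190:350]; cv2.imwrite('pics/t_c.png',cv2.resize(a,(800,650))[:600])
a=cv2.imread('pics/scene0.png')[170:290,210:410]; cv2.imwrite('pics/s_c.png',cv2.resize(a,(800,480)))
E
```

```text
(no output)
```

View pics/t_c.png

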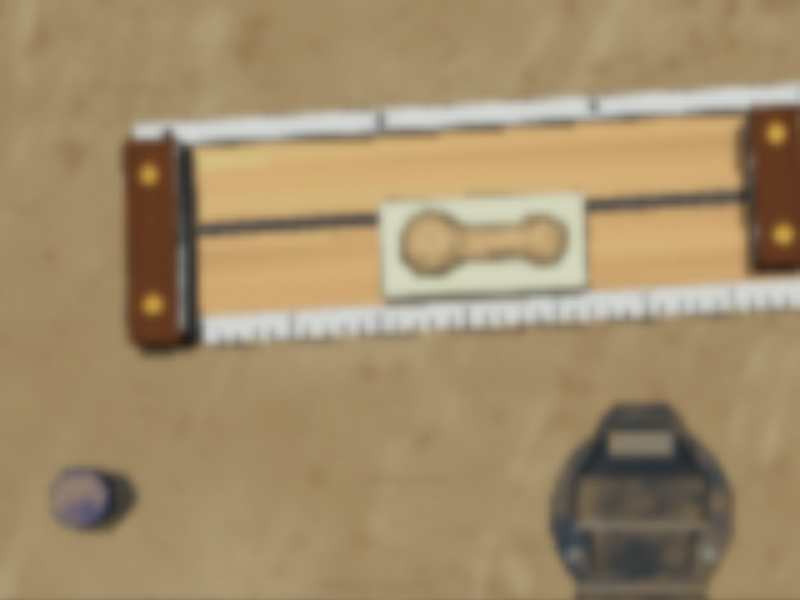

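View pics/s_c.png

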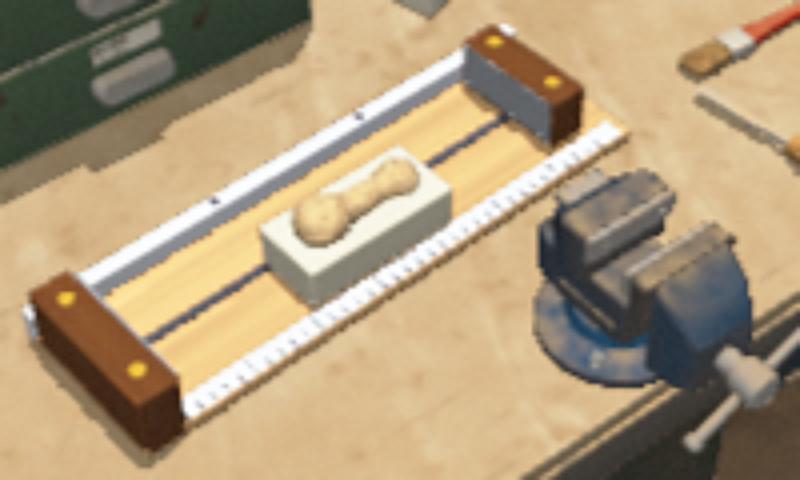

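```bash
python3 - <<'E'
from h import *
def t(x,y,z): return world('top0',190+(x+.5)/5-.5,165+(y+.5)/5-.5,z).round(1)
def s(x,y,z): return world('scene0',210+(x+.5)/4-.5,170+(y+.5)/4-.5,z).round(1)
print('fence in top',t(200,145,26),t(740,116,26))
print('endblock inner top',t(175,145,50),t(182,338,50), 'outer',t(127,142,50),t(130,343,50))
print('slider left top',t(752,112,50),t(757,268,50))
print('mount top',[t(*p,42) for p in((379,202),(582,194),(586,288),(384,299))])
print('vial',t(82,497,64))
print('vise top',[t(*p,100) for p in((555,500),(730,500),(640,405))])
print('scene: mount top',[s(*p,42) for p in((262,232),(400,150),(450,188),(312,280))],'bot',s(315,303,10))
print('endblk top',[s(*p,50) for p in((32,290),(68,272),(182,378),(150,405))])
print('slider top',[s(*p,50) for p in((465,46),(498,28),(582,88),(550,112))])
print('fence top inner',s(95,293,26),s(462,68,26))
print('plate near edge',s(185,418,10),s(628,132,10))
for d in ((200,145),(180,240),(775,180),(480,290),(620,500),(620,440),(640,560),(82,497),(300,280)):
    print(d,world('top0',190+(d[0]+.5)/5-.5,165+(d[1]+.5)/5-.5).round(0))
E
```

```text
fence in top [605.7  98.1  26. ] [ 622.7 -205.8   26. ]
endblock inner top [601.6 106.2  50. ] [495.5  98.5  50. ] outer [603.2 132.6  50. ] [492.8 126.6  50. ]
slider left top [ 620.6 -211.3   50. ] [ 534.2 -213.5   50. ]
mount top [array([571.3,  -5.6,  42. ]), array([ 575.9, -117.6,   42. ]), array([ 523.9, -120.1,   42. ]), array([517.6,  -9.5,  42. ])]
vial [410.5 145.   64. ]
vise top [array([ 410.1, -106.9,  100. ]), array([ 410.3, -196.2,  100. ]), array([ 458.3, -150.2,  100. ])]
scene: mount top [array([567.4,  -5.9,  42. ]), array([ 572.8, -116.6,   42. ]), array([ 525.6, -120.1,   42. ]), array([515.9,  -6.9,  42. ])] bot [524.  -12.9  10. ]
endblk top [array([605.7, 130.6,  50. ]), array([605.1, 106.8,  50. ]), array([494.5,  96.9,  50. ]), array([489.3, 121. ,  50. ])]
slider top [array([ 620.1, -208.5,   50. ]), array([ 620.9, -238.3,   50. ]), array([ 538.4, -241.9,   50. ]), array([ 533.7, -209.9,   50. ])]
fence top inner [601.4  94.3  26. ] [ 625.1 -210.1   26. ]
plate near edge [498.6  97.1  10. ] [ 518.  -268.1   10. ]
(200, 145) [608. 101.  14.]
(180, 240) [549. 102.  49.]
(775, 180) [ 582. -223.   53.]
(480, 290) [523. -62.  41.]
(620, 500) [ 410. -140.  100.]
(620, 440) [ 441. -140.   93.]
(640, 560) [ 378. -150.   61.]
(82, 497) [411. 144.  67.]
(300, 280) [531.  42.  12.]
```

jog_arm --series '[[[0.026, 0.033, 0], [0, 0, -2.1], 1], [[0.026, 0.033, 0], [0, 0, -2.1], 1], [[0.026, 0.033, 0], [0, 0, -2.1], 1], [[0.026, 0.033, 0], [0, 0, -2.1], 1], [[0.026, 0.033, 0], [0, 0, -2.1], 1]]' --force 20

```text
time: 0.52
tcp_pos: [273.5, -468.3, 216.2]
ee_rot: [-3.136, -0.043, 0.013]
ft_force: [1.6, -0.8, 0.6]
gripper_width: 61.6
```

```bash
python3 - <<'E'
from h import *
s=np.load('pics/top0.npz');d=s['d'];K=s['K'];T=s['T']
v,u=np.mgrid[0:400,0:640]
P=np.stack([(u-K[0,2])/K[0,0]*d,-(v-K[1,2])/K[1,1]*d,-d,np.ones_like(d)],-1)@T.T
m=(P[...,1]>-350)&(P[...,1]<200)&(P[...,0]>350)&(P[...,0]<700)
for lo in range(350,660,15):
    print(lo,[int(P[...,2][m&(P[...,0]>=lo)&(P[...,0]<lo+15)&(P[...,1]>=y)&(P[...,1]<y+25)].max(initial=0)) for y in range(-350,200,25)])
E
```

```text
350 [22, 4, 4, 5, 5, 4, 103, 104, 102, 104, 3, 3, 6, 5, 5, 3, 3, 4, 5, 4, 3, 4]
365 [21, 6, 5, 9, 4, 4, 99, 100, 100, 96, 4, 4, 4, 5, 4, 4, 4, 4, 3, 4, 4, 4]
380 [22, 5, 5, 3, 5, 15, 61, 91, 95, 62, 5, 3, 6, 5, 6, 5, 6, 5, 2, 67, 60, 4]
395 [21, 4, 4, 4, 5, 14, 102, 104, 102, 103, 6, 4, 4, 4, 4, 7, 5, 6, 4, 68, 67, 5]
410 [25, 4, 6, 5, 5, 11, 101, 104, 102, 105, 5, 4, 4, 4, 6, 5, 4, 4, 4, 68, 67, 2]
425 [22, 6, 4, 3, 4, 5, 95, 1086, 98, 93, 7, 3, 4, 6, 6, 4, 3, 4, 6, 3, 4, 3]
440 [16, 4, 5, 4, 6, 4, 60, 93, 91, 9, 4, 4, 4, 5, 7, 5, 4, 4, 5, 5, 5, 4]
455 [16, 5, 4, 3, 5, 3, 4, 54, 54, 3, 5, 6, 5, 5, 3, 3, 3, 4, 3, 3, 4, 4]
470 [14, 4, 4, 4, 4, 5, 6, 3, 3, 5, 4, 4, 4, 3, 3, 3, 5, 4, 5, 4, 4, 3]
485 [16, 4, 6, 5, 4, 4, 4, 3, 4, 6, 5, 3, 4, 7, 14, 13, 13, 49, 52, 50, 6, 4]
500 [15, 4, 4, 5, 11, 13, 13, 16, 15, 13, 14, 14, 13, 15, 14, 15, 14, 51, 54, 51, 2, 3]
515 [12, 5, 5, 16, 14, 14, 15, 15, 14, 44, 44, 45, 52, 46, 13, 14, 17, 52, 54, 50, 5, 3]
530 [12, 3, 4, 14, 53, 52, 15, 13, 16, 55, 57, 60, 64, 60, 14, 13, 15, 52, 54, 51, 4, 4]
545 [10, 4, 3, 16, 54, 54, 14, 15, 13, 54, 57, 58, 63, 57, 14, 14, 13, 18, 55, 54, 4, 4]
560 [4, 6, 3, 13, 53, 55, 15, 16, 14, 44, 48, 45, 59, 45, 14, 14, 14, 14, 54, 56, 4, 4]
575 [5, 5, 4, 14, 55, 54, 14, 14, 14, 14, 14, 15, 15, 13, 15, 15, 13, 14, 53, 53, 3, 5]
590 [3, 4, 2, 13, 54, 57, 12, 14, 14, 14, 14, 16, 13, 13, 14, 11, 14, 13, 54, 54, 2, 2]
605 [3, 4, 4, 14, 55, 56, 14, 13, 14, 22, 27, 27, 28, 29, 30, 30, 31, 29, 29, 31, 5, 3]
620 [5, 5, 4, 31, 56, 51, 29, 29, 30, 30, 29, 28, 28, 30, 28, 29, 4, 3, 4, 3, 3, 4]
635 [3, 4, 5, 27, 29, 28, 31, 4, 4, 4, 3, 5, 4, 4, 6, 3, 5, 4, 5, 4, 3, 5]
650 [6, 5, 4, 4, 2, 3, 4, 4, 3, 2, 4, 4, 6, 5, 5, 2, 3, 4, 2, 6, 4, 2]
```

jog_arm --series '[[[0.028, 0.031, 0], [0, 0, 0.4], 1], [[0.028, 0.031, 0], [0, 0, 0.4], 1], [[0.028, 0.031, 0], [0, 0, 0.4], 1], [[0.028, 0.031, 0], [0, 0, 0.4], 1], [[0.028, 0.031, 0], [0, 0, 0], 1]]'

```text
time: 0.93
tcp_pos: [410.0, -310.9, 214.8]
ee_rot: [-3.135, -0.083, 0.017]
ft_force: [0.9, -1.5, 0.8]
gripper_width: 28.5
```

jog_arm --series '[[[0.028, 0.031, 0], [0, 0, 0], 1], [[0.028, 0.031, 0], [0, 0, 0], 1], [[0.028, 0.031, 0], [0, 0, 0], 1], [[0.028, 0.031, 0], [0, 0, 0], 1], [[0.01, 0.01, 0], [0, 0, 0], 1]]'

```text
time: 1.35
tcp_pos: [533.0, -168.5, 214.1]
ee_rot: [-3.132, -0.094, 0.016]
ft_force: [-0.1, 0.8, -0.0]
gripper_width: 1.2
```

jog_arm --series '[[[0.017, 0.015, -0.03], [0, 0, 0], 1], [[0, 0, -0.035], [0, 0, 0], 1], [[0, 0, -0.03], [0, 0, 0], 1], [[0, 0, -0.02], [0, 0, 0], 1], [[0, 0, 0], [0, 0, 0], 1]]'

```text
time: 1.77
tcp_pos: [554.7, -143.8, 96.4]
ee_rot: [-3.129, -0.115, 0.007]
ft_force: [-0.2, -0.3, -0.4]
gripper_width: 0.1
```

```bash
python3 - <<'E'
from h import *
cap('wrist','w1');cap('scene','s1')
a=cv2.imread('pics/s1.png')[150:290,210:410]; cv2.imwrite('pics/s1_c.png',cv2.resize(a,(800,560)))
print(arm.read_state()['tcp_pos'])
E
```

```text
[ 557.13196254 -144.60324247  100.37386977]
```

View pics/w1.png

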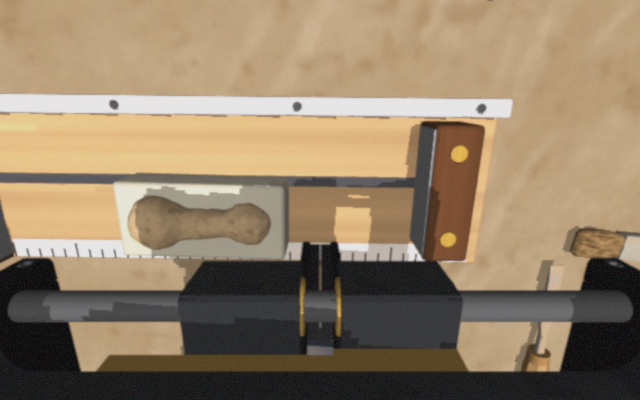

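View pics/s1_c.png

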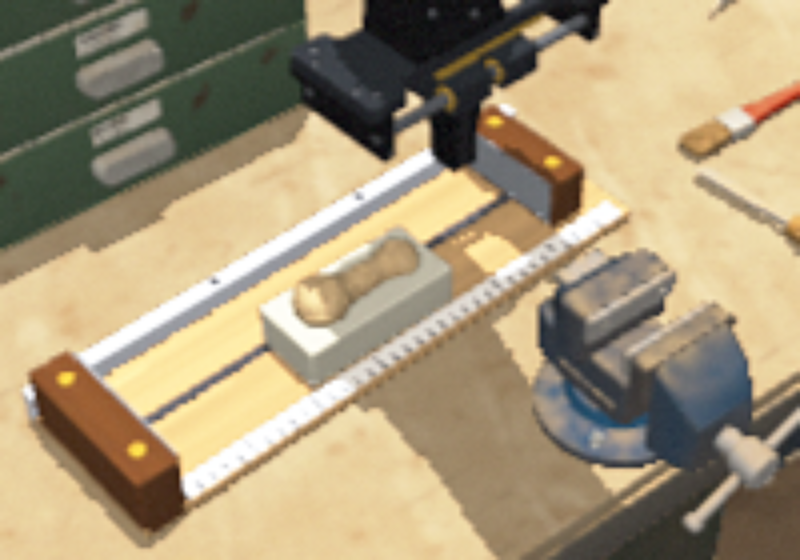

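jog_arm --series '[[[-0.006, -0.004, -0.03], [0, 0, 0], 1], [[0, 0, -0.025], [0, 0, 0], 1], [[0, 0, -0.015], [0, 0, 0], 1], [[0, 0, -0.003], [0, 0, 0], 1], [[0, 0, 0], [0, 0, 0], 1]]'

```text
time: 2.28
tcp_pos: [558.8, -153.1, 36.4]
ee_rot: [-3.139, -0.109, -0.029]
ft_force: [-1.0, 0.3, 0.2]
gripper_width: 0.4
```

jog_arm --series '[[[-0.008, 0, -0.012], [0, 0, 0], 1], [[0, 0, -0.005], [0, 0, 0], 1], [[0, 0, 0], [0, 0, 0], 1]]'

```text
time: 2.53
tcp_pos: [555.4, -155.1, 25.4]
ee_rot: [3.136, 0.107, 0.043]
ft_force: [0.3, -0.2, 0.9]
gripper_width: 0.6
```

jog_arm --series '[[[-0.005, 0, -0.005], [0, 0.8, 0], 1], [[-0.003, 0, -0.003], [0, 0.7, 0], 1], [[0, 0, 0], [0, 0, 0], 1]]'

```text
time: 2.78
tcp_pos: [549.9, -156.2, 20.8]
ee_rot: [3.135, 0.106, 0.008]
ft_force: [0.7, 0.5, -0.9]
gripper_width: 0.4
```

jog_arm --series '[[[0, 0.01, -0.002], [0, 0, 0], 1], [[-0.001, 0.012, 0], [0, 0, 0], 1], [[-0.001, 0.012, 0], [0, 0, 0], 1], [[-0.001, 0.012, 0], [0, 0, 0], 1], [[-0.001, 0.012, 0], [0, 0, 0], 1]]'

```text
time: 3.2
tcp_pos: [546.6, -98.6, 19.7]
ee_rot: [3.13, 0.098, 0.011]
ft_force: [-0.5, -2.5, -0.9]
gripper_width: 0.4
```

```bash
python3 - <<'E'
from h import *
cap('wrist','w2')
E
```

```text
(no output)
```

View pics/w2.png

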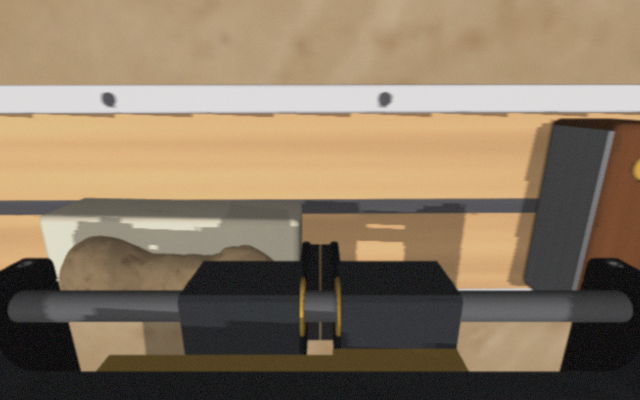

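jog_arm --series '[[[-0.001, 0.012, 0], [0, 0, 0], 1], [[-0.001, 0.012, 0], [0, 0, 0], 1], [[-0.001, 0.012, 0], [0, 0, 0], 1], [[-0.001, 0.012, 0], [0, 0, 0], 1], [[0, 0, 0], [0, 0, 0], 1]]'

```text
time: 3.67
tcp_pos: [541.1, -41.4, 19.8]
ee_rot: [3.131, 0.109, 0.009]
ft_force: [0.1, 0.1, -0.5]
gripper_width: 0.7
```

```bash
python3 - <<'E'
from h import *
cap('scene','s3')
a=cv2.imread('pics/s3.png')[150:290,210:410]; cv2.imwrite('pics/s3_c.png',cv2.resize(a,(800,560)))
E
```

```text
(no output)
```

View pics/s3_c.png

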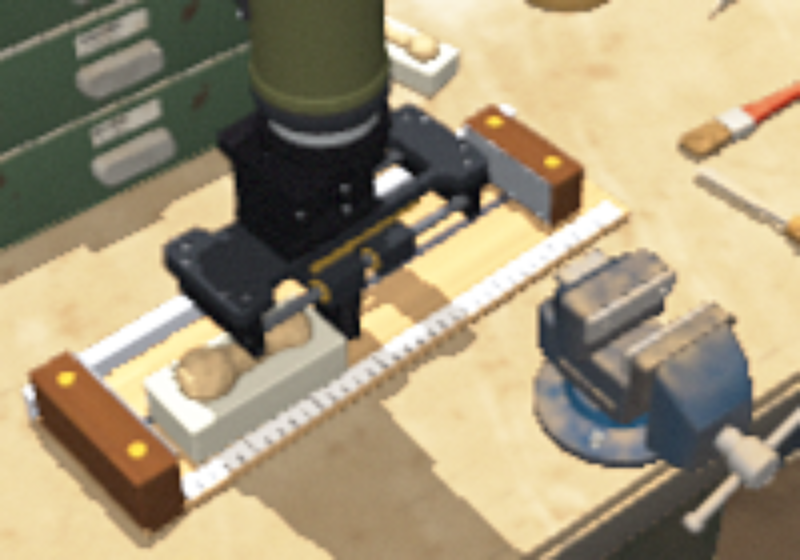

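```bash
python3 - <<'E'
from h import *
def s(x,y,z): return world('scene3'.replace('scene','s'),210+(x+.5)/4-.5,150+(y+.5)/4-.5,z).round(1)
print([s(*p,42) for p in((147,382),(197,431),(346,343))], s(200,460,10))
E
```

```text
[array([562.2,  79.5,  42. ]), array([512. ,  76.6,  42. ]), array([514.4, -31. ,  42. ])] [516.9  75.1  10. ]
```

jog_arm --series '[[[0, -0.008, 0.01], [0, 0, 0], 1], [[0, -0.002, 0.035], [0, 0, 0], 1], [[0, 0, 0.035], [0, 0, 0], 1], [[-0.02, 0.02, 0.01], [0, 0, 0], 0.5], [[-0.025, 0.025, 0], [0, 0, 0], 0]]'

```text
time: 4.13
tcp_pos: [497.5, -11.6, 114.3]
ee_rot: [3.136, 0.096, 0.009]
ft_force: [0.1, 0.6, -0.2]
gripper_width: 7.5
```

jog_arm --series '[[[-0.012, 0.015, 0], [0, 0, 0], 0], [[0, 0.01, 0], [0, 0, 0], 0], [[0, 0, 0], [0, 0, 0], 0]]'

```text
time: 4.38
tcp_pos: [483.9, 17.1, 118.7]
ee_rot: [3.136, 0.1, 0.016]
ft_force: [0.6, -0.2, 0.5]
gripper_width: 26.3
```

jog_arm --series '[[[0, 0.003, 0], [0, 0, 0], 0], [[-0.004, 0, 0], [0, 0.5, 0], 0], [[0, 0, -0.025], [0, 0, 0], 0], [[0, 0, -0.03], [0, 0, 0], 0], [[0, 0, -0.01], [0, 0, 0], 0]]'

```text
time: 4.8
tcp_pos: [486.0, 16.3, 55.8]
ee_rot: [3.135, 0.092, 0.015]
ft_force: [-2.1, -0.2, 0.6]
gripper_width: 59.4
```

```bash
python3 - <<'E'
from h import *
cap('wrist','w4'); print(arm.read_state()['tcp_pos'])
E
```

```text
[485.40184489  16.18504268  55.16533213]
```

View pics/w4.png

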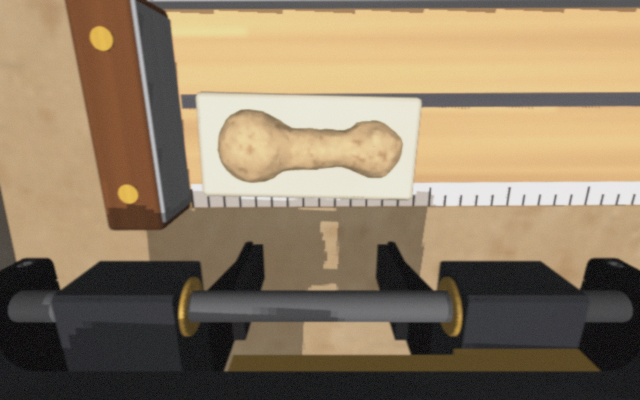

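jog_arm --series '[[[0, 0.003, -0.02], [0, 0.5, 0], 0.2], [[-0.002, 0, -0.012], [0, 0.4, 0], 0.2], [[0, 0, -0.004], [0, 0, 0], 0.2], [[0, 0, 0], [0, 0, 0], 0.2]]'

```text
time: 5.18
tcp_pos: [484.7, 17.2, 18.5]
ee_rot: [3.138, 0.087, -0.016]
ft_force: [0.5, 0.3, 0.4]
gripper_width: 69.1
```

jog_arm --series '[[[0.01, 0.001, 0.001], [0, -0.5, 0], 0.2], [[0.01, 0.001, 0], [0, 0, 0], 0.2], [[0.01, 0.001, 0], [0, 0, 0], 0.2], [[0.01, 0.001, 0], [0, 0, 0], 0.2], [[0.01, 0.001, 0], [0, 0, 0], 0.2]]'

```text
time: 5.6
tcp_pos: [535.9, 20.4, 21.8]
ee_rot: [3.134, 0.084, -0.009]
ft_force: [-2.1, -1.0, -1.6]
gripper_width: 69.6
```

```bash
python3 - <<'E'
from h import *
cap('wrist','w5'); print(arm.read_state()['tcp_pos'],arm.read_state()['ft_force'])
E
```

```text
[538.80926701  20.68786963  22.37982595] [2.63732188 0.26596954 0.34499284]
```

View pics/w5.png

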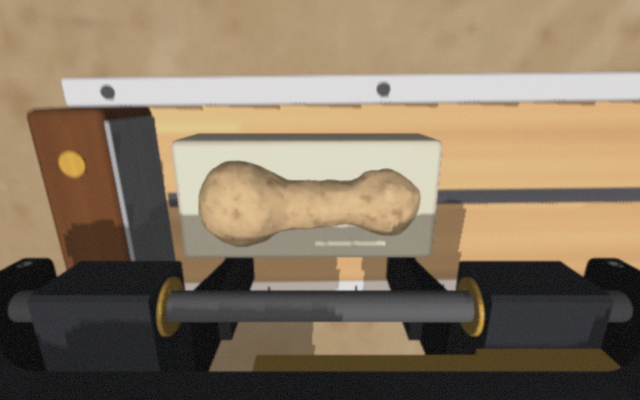

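jog_arm --series '[[[0.005, 0, -0.002], [0, 0, 0.5], 0.2], [[0.004, 0, 0], [0, 0, 0], 0.2], [[0.004, 0, 0], [0, 0, 0], 0.2], [[0.003, 0, 0], [0, 0, 0], 0.2]]'

```text
time: 5.98
tcp_pos: [549.0, 20.6, 20.7]
ee_rot: [3.132, 0.099, -0.03]
ft_force: [-13.2, -0.9, 11.4]
gripper_width: 68.9
```

```bash
python3 - <<'E'
from h import *
cap('wrist','w6');cap('scene','s6'); print(arm.read_state()['tcp_pos'],arm.read_state()['ft_force'])
a=cv2.imread('pics/s6.png')[180:280,205:325]; cv2.imwrite('pics/s6_c.png',cv2.resize(a,(720,600)))
E
```

```text
[548.96197055  20.575889    20.76630041] [-11.0666657   -0.32823535   6.99127633]
```

View pics/w6.png

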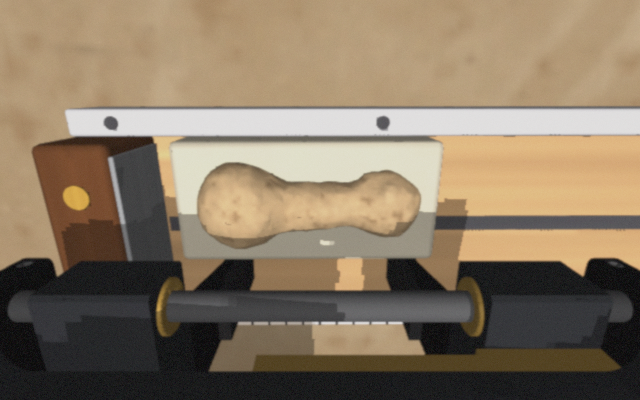

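View pics/s6_c.png

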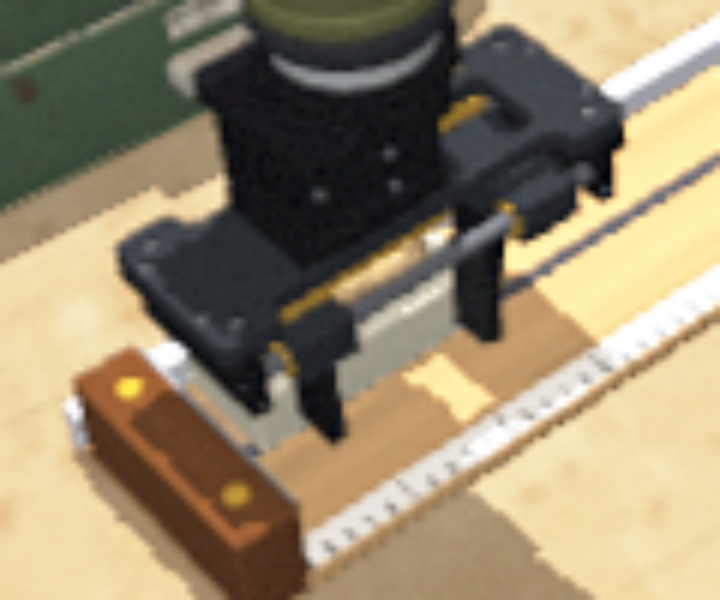

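jog_arm --series '[[[-0.012, 0, 0], [0, 0, 0], 0.2], [[-0.012, 0, 0.005], [0, 0.7, 0], 0.2], [[0, 0, 0.04], [0, 0.5, 0], 0.5], [[0, -0.01, 0.04], [0, 0, 0], 1], [[0, -0.025, 0], [0, 0, 0], 1]]'

```text
time: 6.5
tcp_pos: [524.3, -8.4, 110.5]
ee_rot: [3.136, 0.115, -0.061]
ft_force: [1.2, 0.6, 0.8]
gripper_width: 56.7
```

jog_arm --series '[[[0.015, -0.03, 0], [0, 0, 0], 1], [[0.02, -0.025, 0], [0, 0, 0], 1], [[0.02, -0.01, 0], [0, 0, 0], 1], [[0, 0, 0], [0, 0, 0], 1], [[0, 0, 0], [0, 0, 0], 1]]'

```text
time: 6.92
tcp_pos: [587.2, -83.6, 121.3]
ee_rot: [3.127, 0.106, -0.03]
ft_force: [-0.2, -0.0, -0.5]
gripper_width: 24.5
```

jog_arm --series '[[[-0.001, 0, -0.03], [0, -0.6, 0], 1], [[0, 0, -0.03], [0, -0.5, 0], 1], [[0, 0, -0.02], [0, 0, 0], 1], [[0, 0, 0], [0, 0, 0], 1], [[0, 0, 0], [0, 0, 0], 1]]'

```text
time: 7.33
tcp_pos: [588.5, -80.5, 44.4]
ee_rot: [3.126, 0.11, 0.017]
ft_force: [0.9, 0.4, 0.6]
gripper_width: 0.8
```

jog_arm --series '[[[-0.003, 0, -0.013], [0, 0.3, 0], 1], [[-0.002, 0, -0.007], [0, 0, 0], 1], [[0, 0, 0], [0, 0, 0], 1]]'

```text
time: 7.58
tcp_pos: [584.8, -79.1, 26.5]
ee_rot: [3.125, 0.113, 0.015]
ft_force: [-0.1, 0.9, -0.1]
gripper_width: 0.3
```

```bash
python3 - <<'E'
from h import *
cap('wrist','w7'); print(arm.read_state()['tcp_pos'],arm.read_state()['ft_force'])
E
```

```text
[585.16974302 -79.14416561  27.00173343] [-0.86970973 -0.72495752 -0.1695639 ]
```

View pics/w7.png

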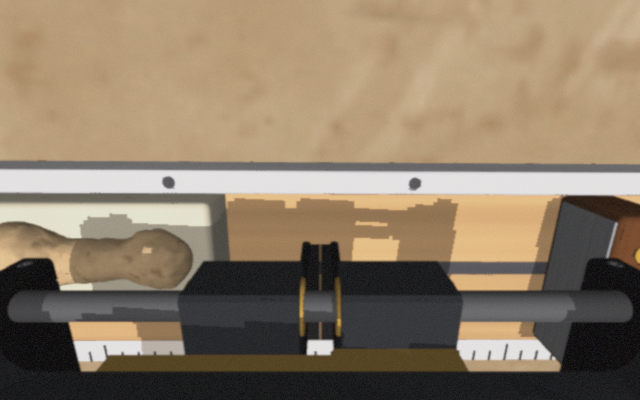

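jog_arm --series '[[[0, 0.008, -0.005], [0, 0, 0], 1], [[-0.001, 0.009, -0.001], [0, 0, 0], 1], [[-0.001, 0.009, 0], [0, 0, 0], 1], [[-0.001, 0.008, 0], [0, 0, 0], 1], [[0, 0.006, 0], [0, 0, 0], 1]]'

```text
time: 8.05
tcp_pos: [583.5, -36.8, 22.6]
ee_rot: [3.124, 0.11, 0.022]
ft_force: [-0.0, -2.0, 0.4]
gripper_width: 0.3
```

jog_arm --series '[[[0, 0.005, 0], [0, 0, 0], 1], [[0, 0.004, 0], [0, 0, 0], 1], [[0, 0.004, 0], [0, 0, 0], 1]]'

```text
time: 8.3
tcp_pos: [582.7, -24.8, 22.6]
ee_rot: [3.119, 0.111, 0.019]
ft_force: [-0.8, -5.6, -0.1]
gripper_width: 0.2
```

jog_arm --series '[[[0, 0.003, 0], [0, 0, 0], 1], [[0, 0.003, 0], [0, 0, 0], 1]]'

```text
time: 8.47
tcp_pos: [582.4, -20.6, 22.6]
ee_rot: [3.116, 0.108, 0.018]
ft_force: [-1.4, -5.2, -0.3]
gripper_width: 0.2
```

jog_arm --series '[[[0, 0.003, 0], [0, 0, 0], 1], [[0, 0.003, 0], [0, 0, 0], 1]]'

```text
time: 8.63
tcp_pos: [582.2, -18.7, 22.7]
ee_rot: [3.111, 0.104, 0.016]
ft_force: [-0.9, -10.7, -0.2]
gripper_width: 0.6
```

```bash
python3 - <<'E'
from h import *
cap('wrist','w8'); print(arm.read_state()['tcp_pos'],arm.read_state()['ft_force'])
E
```

```text
[582.2043643  -18.67971122  22.69274724] [ 0.16360379 -8.10067858  0.75247752]
```

View pics/w8.png

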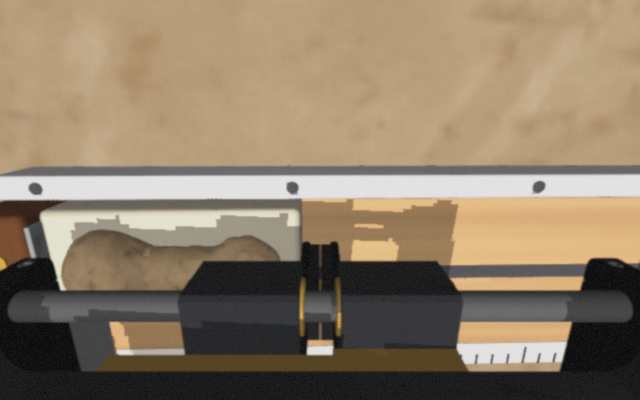

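jog_arm --series '[[[0, 0.005, 0], [0, 0, 0], 1], [[0, 0.006, 0], [0, 0, 0], 1], [[0, 0.006, 0], [0, 0, 0], 1]]'

```text
time: 8.93
tcp_pos: [582.1, -19.0, 22.9]
ee_rot: [3.091, 0.086, 0.012]
ft_force: [-0.9, -12.9, 1.1]
gripper_width: 0.6
```

jog_arm --series '[[[0, -0.01, 0], [0, 0, 0], 1], [[0, -0.01, 0.02], [0, 0, 0], 1], [[0, -0.005, 0.035], [0, 0, 0], 1], [[-0.03, 0.02, 0.04], [0, 0, 0], 1], [[-0.035, 0.025, 0.04], [0, 0, 0], 1]]'

```text
time: 9.35
tcp_pos: [530.8, -9.8, 135.1]
ee_rot: [3.103, 0.076, -0.001]
ft_force: [0.6, 0.4, 1.4]
gripper_width: 0.6
```

jog_arm --series '[[[-0.03, 0.03, 0.02], [0, 0, 0], 0.5], [[-0.02, 0.02, 0], [0, 0, 0], 0.2], [[0, 0, 0], [0, 0, 0], 0.2]]'

```text
time: 9.6
tcp_pos: [484.4, 46.0, 160.7]
ee_rot: [3.108, 0.083, 0.02]
ft_force: [0.0, 1.1, -0.4]
gripper_width: 13.7
```

```bash
python3 - <<'E'
from h import *
cap('wrist','w9'); print(arm.read_state()['tcp_pos'],arm.read_state()['ee_rot'])
cap('scene','s9')
a=cv2.imread('pics/s9.png')[180:280,205:325]; cv2.imwrite('pics/s9_c.png',cv2.resize(a,(720,600)))
E
```

```text
[486.40058048  44.35194564 161.16009626] [3.10772497 0.08167454 0.02341627]
```

View pics/w9.png

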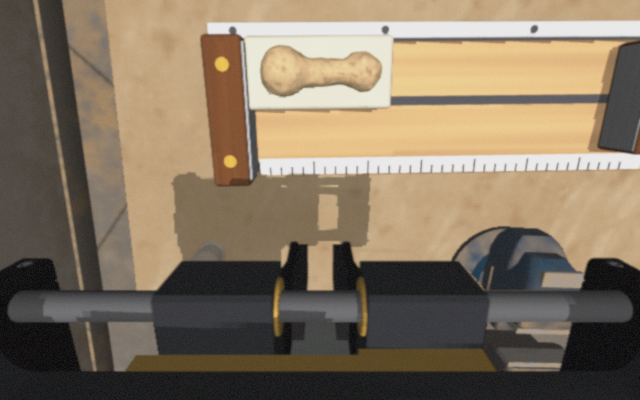

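View pics/s9_c.png

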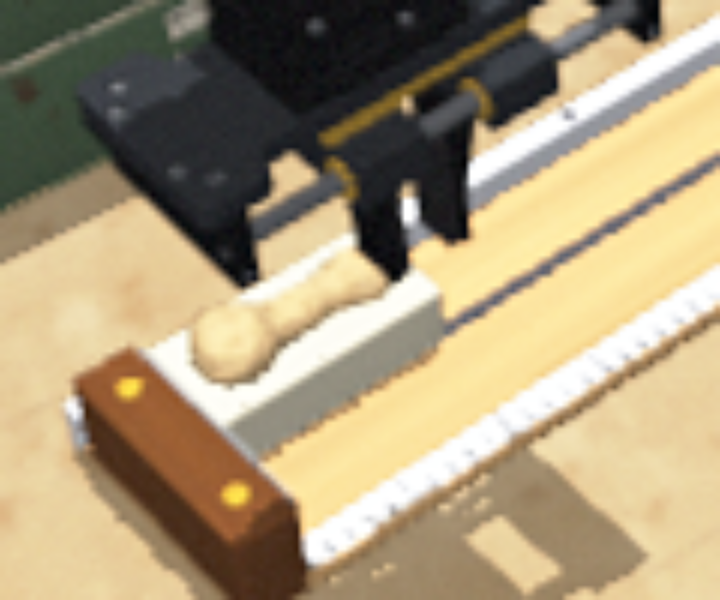

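jog_arm --series '[[[0.01, 0, -0.03], [1, 0.5, 0.5], 0.45], [[0.01, 0, -0.035], [0.9, 0.5, 0], 0.45], [[0.005, 0, -0.035], [0, 0, 0], 0.45], [[0, 0, -0.01], [0, 0, 0], 0.45], [[0, 0, 0], [0, 0, 0], 0.45]]'

```text
time: 10.12
tcp_pos: [518.3, 40.5, 47.7]
ee_rot: [-3.136, -0.086, -0.009]
ft_force: [-0.5, -0.2, 0.9]
gripper_width: 46.6
```

jog_arm --series '[[[0, 0.004, -0.015], [0, 0, 0], 0.45], [[0, 0, -0.008], [0, 0, 0], 0.45], [[0, 0, 0], [0, 0, 0], 0.45], [[0.01, 0, 0], [0, 0, 0], 0.45], [[0.008, 0, 0], [0, 0, 0], 0.45]]'

```text
time: 10.53
tcp_pos: [538.2, 43.1, 26.6]
ee_rot: [-3.136, -0.082, -0.009]
ft_force: [0.5, -1.0, -0.1]
gripper_width: 47.8
```

jog_arm --series '[[[0.005, 0, 0], [0, 0, 0], 0.45], [[0.003, 0, 0], [0, 0, 0], 0.45], [[0.003, 0, 0], [0, 0, 0], 0.45]]'

```text
time: 10.78
tcp_pos: [547.6, 42.9, 28.4]
ee_rot: [-3.137, -0.083, 0.005]
ft_force: [-13.1, -0.4, 9.0]
gripper_width: 47.4
```

jog_arm --series '[[[-0.012, 0, 0], [0, 0, 0], 0.45], [[-0.01, 0, 0.01], [0, 0, 0], 0.45], [[0, 0, 0.04], [0, 0, 0], 0.6], [[0, -0.02, 0.04], [0, 0, 0], 1], [[0, -0.035, 0.03], [0, 0, 0], 1]]'

```text
time: 11.2
tcp_pos: [520.4, -3.2, 147.0]
ee_rot: [-3.13, -0.106, 0.026]
ft_force: [1.7, -0.2, 0.6]
gripper_width: 35.2
```

jog_arm --series '[[[0.01, -0.038, 0], [0, 0, 0], 1], [[0.01, -0.038, 0], [0, 0, 0], 1], [[0.01, -0.038, 0], [0, 0, 0], 1], [[0.01, -0.038, 0], [0, 0, 0], 1], [[0.01, -0.038, 0], [0, 0, 0], 1]]'

```text
time: 11.62
tcp_pos: [580.2, -198.4, 164.5]
ee_rot: [-3.139, -0.122, -0.015]
ft_force: [1.1, -0.4, 0.2]
gripper_width: 4.0
```

jog_arm --series '[[[0, -0.038, 0], [0, 0, 0], 1], [[0, -0.03, 0], [0, 0, 0], 1], [[0, 0, 0], [0, 0, 0], 1], [[0, 0, 0], [0, 0, 0], 1]]'

```text
time: 11.95
tcp_pos: [581.8, -284.6, 167.7]
ee_rot: [3.132, 0.098, 0.025]
ft_force: [1.0, -0.2, 1.3]
gripper_width: 0.3
```

```bash
python3 - <<'E'
from h import *
cap('wrist','w10'); print(arm.read_state()['tcp_pos'],arm.read_state()['ee_rot'])
E
```

```text
[ 581.39488841 -285.62234292  167.62734516] [3.13045643 0.09703878 0.02405521]
```

View pics/w10.png

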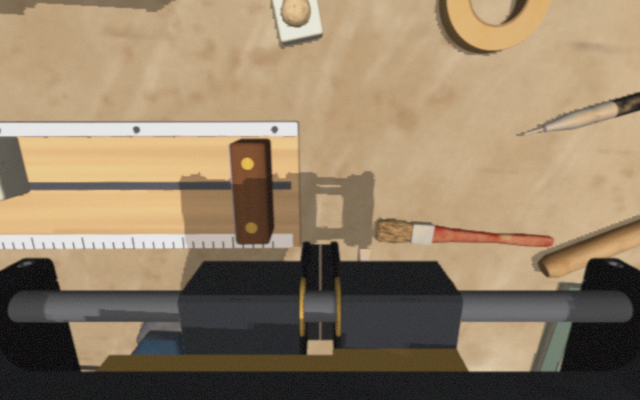

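jog_arm --series '[[[-0.003, 0.002, -0.035], [0, 0.5, 0], 1], [[0, 0, -0.035], [0, 0.5, 0], 1], [[0, 0, -0.03], [0, 0, 0], 1], [[0, 0, -0.01], [0, 0, 0], 1], [[0, 0, 0], [0, 0, 0], 1]]'

```text
time: 12.42
tcp_pos: [583.1, -278.4, 60.3]
ee_rot: [3.128, 0.108, 0.012]
ft_force: [0.5, -0.7, 0.2]
gripper_width: 0.5
```

jog_arm --series '[[[-0.004, 0, -0.018], [0, 0, 0], 1], [[-0.002, 0, -0.008], [0, 0, 0], 1], [[0, 0, 0], [0, 0, 0], 1]]'

```text
time: 12.67
tcp_pos: [580.1, -275.6, 37.7]
ee_rot: [3.126, 0.115, 0.019]
ft_force: [0.2, 0.2, 1.2]
gripper_width: 0.9
```

jog_arm --series '[[[-0.001, 0.01, -0.003], [0, 0, 0], 1], [[0, 0.01, 0], [0, 0, 0], 1], [[-0.001, 0.012, 0], [0, 0, 0], 1], [[0, 0.012, 0], [0, 0, 0], 1], [[-0.001, 0.012, 0], [0, 0, 0], 1]]'

```text
time: 13.08
tcp_pos: [579.7, -220.4, 40.5]
ee_rot: [3.118, 0.108, 0.03]
ft_force: [0.3, -2.5, -1.6]
gripper_width: 0.2
```

jog_arm --series '[[[-0.001, 0.014, 0], [0, 0, 0], 1], [[-0.001, 0.014, 0], [0, 0, 0], 1], [[-0.001, 0.014, 0], [0, 0, 0], 1], [[0, 0.014, 0], [0, 0, 0], 1], [[-0.001, 0.014, 0], [0, 0, 0], 1]]'

```text
time: 13.5
tcp_pos: [574.6, -144.7, 41.9]
ee_rot: [3.114, 0.109, 0.031]
ft_force: [1.5, -3.0, -1.7]
gripper_width: 0.5
```

jog_arm --series '[[[-0.001, 0.014, -0.005], [0, 0, 0], 1], [[-0.001, 0.014, -0.002], [0, 0, 0], 1], [[-0.001, 0.014, 0], [0, 0, 0], 1], [[-0.001, 0.012, 0], [0, 0, 0], 1], [[-0.001, 0.008, 0], [0, 0, 0], 1]]'

```text
time: 13.92
tcp_pos: [570.2, -73.5, 37.5]
ee_rot: [3.111, 0.116, 0.039]
ft_force: [1.2, -2.5, -1.6]
gripper_width: 0.8
```

```bash
python3 - <<'E'
from h import *
cap('wrist','w11'); print(arm.read_state()['tcp_pos'],arm.read_state()['ee_rot'])
E
```

```text
[569.94081558 -71.14536438  37.54125162] [3.11283757 0.11997316 0.03821907]
```

View pics/w11.png

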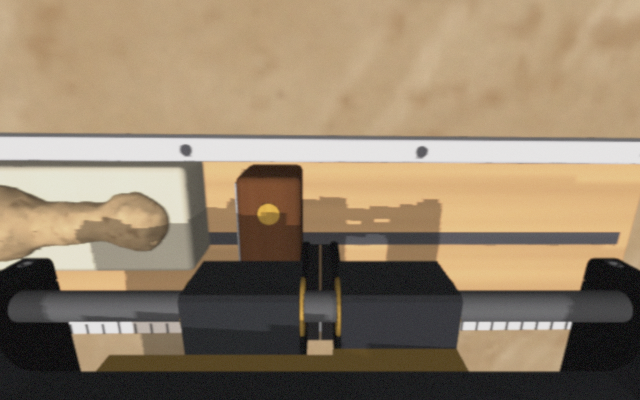

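Slider is about 20 mm short of the mount; the mount still lies flush on the fence. Continue in small steps.

jog_arm --series '[[[-0.001, 0.006, 0], [0, 0, 0], 1], [[0, 0.005, 0], [0, 0, 0], 1], [[0, 0.004, 0], [0, 0, 0], 1]]'

```text
time: 14.22
tcp_pos: [568.5, -55.4, 37.8]
ee_rot: [3.112, 0.119, 0.037]
ft_force: [-0.4, -3.0, -0.4]
gripper_width: 0.6
```

jog_arm --series '[[[0, 0.003, 0], [0, 0, 0], 1], [[0, 0.003, 0], [0, 0, 0], 1]]'

```text
time: 14.38
tcp_pos: [568.1, -49.4, 37.8]
ee_rot: [3.111, 0.118, 0.036]
ft_force: [-1.2, -10.7, 0.9]
gripper_width: 0.5
```

jog_arm --series '[[[0, 0.004, 0], [0, 0, 0], 1], [[0, 0.005, 0], [0, 0, 0], 1], [[0, 0.006, 0], [0, 0, 0], 1]]'

```text
time: 14.63
tcp_pos: [568.0, -49.6, 38.0]
ee_rot: [3.094, 0.104, 0.033]
ft_force: [0.1, -13.5, -0.2]
gripper_width: 0.1
```

Firm contact (13 N, no more travel). Retreat and check.

jog_arm --series '[[[0, -0.01, 0], [0, 0, 0], 1], [[0, -0.015, 0.01], [0, 0, 0], 1], [[0, -0.01, 0.035], [0, 0, 0], 1], [[-0.02, 0, 0.04], [0, 0, 0], 1], [[-0.035, 0.02, 0.04], [0, 0, 0], 1]]'

```text
time: 15.05
tcp_pos: [518.0, -72.0, 147.1]
ee_rot: [3.104, 0.096, 0.012]
ft_force: [-0.2, -0.8, 1.5]
gripper_width: 0.1
```

jog_arm --series '[[[-0.03, 0.035, 0.02], [0, 0, 0], 1], [[-0.01, 0.03, 0], [1, 0, 0], 1], [[0, 0, 0], [1, 0, 0], 1], [[0, 0, 0], [0, 0, 0], 1]]'

```text
time: 15.38
tcp_pos: [482.0, -6.4, 173.3]
ee_rot: [-3.139, -0.095, -0.034]
ft_force: [0.8, -0.9, -0.2]
gripper_width: 0.8
```

```bash
python3 - <<'E'
from h import *
cap('wrist','w12'); print(arm.read_state()['tcp_pos'],arm.read_state()['ee_rot'])
cap('scene','s12')
a=cv2.imread('pics/s12.png')[180:280,205:325]; cv2.imwrite('pics/s12_c.png',cv2.resize(a,(720,600)))
a=cv2.imread('pics/w12.png')[0:200,150:550]; cv2.imwrite('pics/w12_c.png',cv2.resize(a,(800,400)))
E
```

```text
[481.9884344   -5.38851123 173.04699571] [-3.13791356 -0.09681431 -0.03314075]
```

View pics/w12.png

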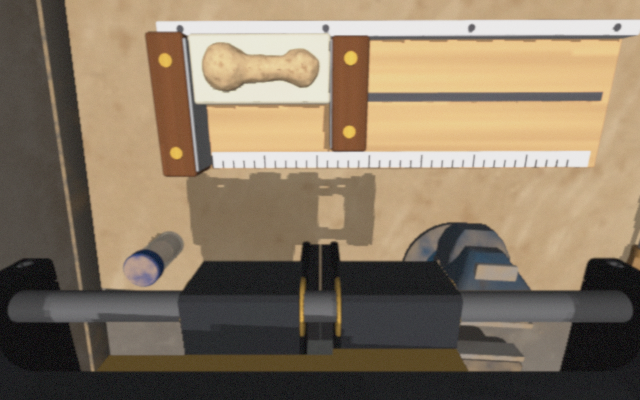

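View pics/s12_c.png

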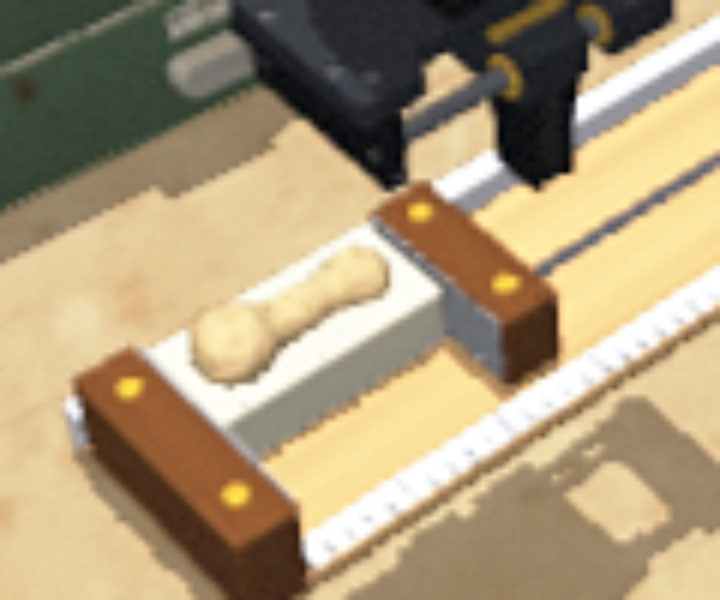

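jog_arm --series '[[[0, 0, 0.01], [0, 0, 0], 1], [[0, 0, 0], [0, 0, 0], 1], [[0, 0, 0], [0, 0, 0], 1]]'

```text
time: 15.73
tcp_pos: [482.2, -7.6, 181.7]
ee_rot: [-3.137, -0.092, -0.027]
ft_force: [-0.2, 0.5, 0.2]
gripper_width: 0.8
```

```bash
python3 -c "
from rig import arm
print(arm.finish_job())"
```

```text
the job is handed in; nothing more can be done
None
```

The job is done and handed in after about 16 s: the plaster block is in the corner and the sliding block's face is against it.

- **Block into the corner:** I pushed it left along the board, then squared it against the fence with both fingertips. I then pushed it left against the end block and finished with a second nudge to the fence. It stopped moving at about 13 N against each surface. The sliding block stayed back the whole time.
- **Sliding block:** I pushed it from its right face until the force rose from about 3 N to 13 N and it stopped. It stopped where I had estimated it would, at a fingertip y of about -49 mm.
- **Last checks:** The final wrist and scene pictures show no visible gap at the fence, end block or sliding block. The vial is still upright. The brush is not in the final pictures; I never went near it, and it lay undisturbed in the last picture that shows it, taken just before the sliding-block push. The arm is clear of everything at a height of about 180 mm.
- **One disagreement:** Early picture estimates of the board's position differed by about 6 mm, so I relied on contact forces for the final positions. I have no sub-millimetre measurement of the contacts.

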